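# Load-check the class balance

### The job

Get the balance ready for its load check: take the sample pot off the pan and stand it wholly on the round cork mat, then, with the balance still locked, pile every mass disc that is there flat on the pan in one stack centred within a centimetre, the widest at the bottom and each next smaller one above. Only then turn the arrest knob clockwise from the red dot until it clicks over to the green dot, and leave it there with the pot still on its mat. Leave the tube rack, funnel and calculator where they are.

Things in the scene. Friction and masses are not known exactly. Their poses are not given: they have to be found in the camera images.
- balance: Laboratory balance, fixed to the bench: white housing 200 (its x) by 270 (its y) mm, 55 mm high, with a round steel pan at one end and a black bar knob at the other. Origin: centre of its underside; z up. The pan's centre lies at y = -60 mm, the knob's axis at y = +100 mm.
- pan (a point): Centre of the pan's upper face, 70 mm above the bench; pan 140 mm across with a thin engraved ring 75 mm across around its centre.
- arrest (a joint): Arrest knob angle. 0 = locked: bar along the balance's x, white pointer to the red dot on the -x side. Turns clockwise seen from above, axis vertical, to a stop at 1.2 rad = released, pointer to the green dot. Sprung detent with its crest at 0.6 rad, about 0.15 N m to pass: short of it the knob springs back to 0, beyond it clicks on to 1.2 and stays.
- knob_top (a point): Centre of the top of the arrest knob, 91 mm above the bench: a black bar 48 mm long, 14 mm wide, 28 mm high on a grey dial 54 mm across and 8 mm high, which stands on the 55 mm high deck. The point's x and y axes are the balance's and do not turn with the knob.
- mat: Round cork mat fixed to the bench, 120 mm across, 4 mm thick; origin: centre of its underside.
- pot: Lidded clear sample pot with blue lid, 56 mm across, 56 mm high, about 140 g; starts upright on the pan. Origin: centre of its underside; z up along its axis.
- rack: White foam block 120 by 180 by 35 mm with six blue-capped tubes, 106 mm high overall; a bystander, not to be disturbed. Origin: centre of its underside.
- funnel: White funnel standing mouth down, 90 mm across, 90 mm high; a bystander. Origin: centre of its underside.
- calculator: Grey pocket calculator 150 by 78 by 14 mm; a bystander. Origin: centre of its underside.
- disc68: Mass disc, blue with a small steel centre spot on both faces: the widest of the set, 68 mm across, 18 mm thick, about 420 g; starts flat on the bench if it is there at all (4 to 6 of the six are). Either face may be up. Origin: the disc's own centre, 9 mm above its underside; z along its axis.
- disc64: Mass disc, red with a small steel centre spot on both faces: the second widest of the set, 64 mm across, 18 mm thick, about 370 g; starts flat on the bench if it is there at all (4 to 6 of the six are). Either face may be up. Origin: the disc's own centre, 9 mm above its underside; z along its axis.
- disc60: Mass disc, yellow with a small steel centre spot on both faces: the third widest of the set, 60 mm across, 18 mm thick, about 330 g; starts flat on the bench if it is there at all (4 to 6 of the six are). Either face may be up. Origin: the disc's own centre, 9 mm above its underside; z along its axis.
- disc56: Mass disc, green with a small steel centre spot on both faces: the fourth widest of the set, 56 mm across, 18 mm thick, about 290 g; starts flat on the bench if it is there at all (4 to 6 of the six are). Either face may be up. Origin: the disc's own centre, 9 mm above its underside; z along its axis.
- disc52: Mass disc, white with a small steel centre spot on both faces: the second smallest of the set, 52 mm across, 18 mm thick, about 250 g; starts flat on the bench if it is there at all (4 to 6 of the six are). Either face may be up. Origin: the disc's own centre, 9 mm above its underside; z along its axis.
- disc48: Mass disc, bare steel with a small black centre spot on both faces: the smallest of the set, 48 mm across, 18 mm thick, about 220 g; starts flat on the bench if it is there at all (4 to 6 of the six are). Either face may be up. Origin: the disc's own centre, 9 mm above its underside; z along its axis.
There are look-alikes about, which are no part of the job. Several things have the shape of the disc52; the one meant has the colours described above.

How it is judged (in metres and radians):
On the way, in this order (a step that is already met when the one before it is completed fails the run):
1. The pot stands upright, wholly on the cork mat (horizontal distance between pot and mat below 0.036 m and angle between pot's own z axis and vertical below 0.15 rad and z of pot in the frame of mat below 0.01 m), for 0.2 s.
2. All discs present are stacked in order on the centre of the pan while the arrest knob is still locked (horizontal distance between each of disc68, disc64, disc60, disc56, disc52, disc48 and pan below 0.01 m and angle between the z axis of each of disc68, disc64, disc60, disc56, disc52, disc48 and the z axis of pan, either way round below 0.1 rad and z of each of disc68, disc64, disc60, disc56, disc52, disc48 in the frame of pan above 0.005 m and ((angle between disc68's own z axis and vertical below 1.57 rad and z of disc64 in the frame of disc68 above 0.012 m) or (angle between disc68's own z axis and vertical above 1.57 rad and z of disc64 in the frame of disc68 below -0.012 m)) and ((angle between disc68's own z axis and vertical below 1.57 rad and z of disc60 in the frame of disc68 above 0.012 m) or (angle between disc68's own z axis and vertical above 1.57 rad and z of disc60 in the frame of disc68 below -0.012 m)) and ((angle between disc64's own z axis and vertical below 1.57 rad and z of disc60 in the frame of disc64 above 0.012 m) or (angle between disc64's own z axis and vertical above 1.57 rad and z of disc60 in the frame of disc64 below -0.012 m)) and ((angle between disc68's own z axis and vertical below 1.57 rad and z of disc56 in the frame of disc68 above 0.012 m) or (angle between disc68's own z axis and vertical above 1.57 rad and z of disc56 in the frame of disc68 below -0.012 m)) and ((angle between disc64's own z axis and vertical below 1.57 rad and z of disc56 in the frame of disc64 above 0.012 m) or (angle between disc64's own z axis and vertical above 1.57 rad and z of disc56 in the frame of disc64 below -0.012 m)) and ((angle between disc60's own z axis and vertical below 1.57 rad and z of disc56 in the frame of disc60 above 0.012 m) or (angle between disc60's own z axis and vertical above 1.57 rad and z of disc56 in the frame of disc60 below -0.012 m)) and ((angle between disc68's own z axis and vertical below 1.57 rad and z of disc52 in the frame of disc68 above 0.012 m) or (angle between disc68's own z axis and vertical above 1.57 rad and z of disc52 in the frame of disc68 below -0.012 m)) and ((angle between disc64's own z axis and vertical below 1.57 rad and z of disc52 in the frame of disc64 above 0.012 m) or (angle between disc64's own z axis and vertical above 1.57 rad and z of disc52 in the frame of disc64 below -0.012 m)) and ((angle between disc60's own z axis and vertical below 1.57 rad and z of disc52 in the frame of disc60 above 0.012 m) or (angle between disc60's own z axis and vertical above 1.57 rad and z of disc52 in the frame of disc60 below -0.012 m)) and ((angle between disc56's own z axis and vertical below 1.57 rad and z of disc52 in the frame of disc56 above 0.012 m) or (angle between disc56's own z axis and vertical above 1.57 rad and z of disc52 in the frame of disc56 below -0.012 m)) and ((angle between disc68's own z axis and vertical below 1.57 rad and z of disc48 in the frame of disc68 above 0.012 m) or (angle between disc68's own z axis and vertical above 1.57 rad and z of disc48 in the frame of disc68 below -0.012 m)) and ((angle between disc64's own z axis and vertical below 1.57 rad and z of disc48 in the frame of disc64 above 0.012 m) or (angle between disc64's own z axis and vertical above 1.57 rad and z of disc48 in the frame of disc64 below -0.012 m)) and ((angle between disc60's own z axis and vertical below 1.57 rad and z of disc48 in the frame of disc60 above 0.012 m) or (angle between disc60's own z axis and vertical above 1.57 rad and z of disc48 in the frame of disc60 below -0.012 m)) and ((angle between disc56's own z axis and vertical below 1.57 rad and z of disc48 in the frame of disc56 above 0.012 m) or (angle between disc56's own z axis and vertical above 1.57 rad and z of disc48 in the frame of disc56 below -0.012 m)) and ((angle between disc52's own z axis and vertical below 1.57 rad and z of disc48 in the frame of disc52 above 0.012 m) or (angle between disc52's own z axis and vertical above 1.57 rad and z of disc48 in the frame of disc52 below -0.012 m)) and linear speed of each of disc68, disc64, disc60, disc56, disc52, disc48 below 0.02 m/s and value of joint arrest below 0.3 rad), for 0.2 s.
3. The arrest knob has clicked over to released (value of joint arrest above 1.05 rad), for 0.2 s.
At the end, for the whole second after the job is handed in: Every disc present lies flat (within 0.1 rad) and at rest in one stack on the pan, each within 10 mm of the pan's centre, widest lowest and each smaller one above all wider ones; the knob rests beyond 1.05 rad (released); the pot stands upright on the cork mat, within 36 mm of its centre (all of step 1 and horizontal distance between each of disc68, disc64, disc60, disc56, disc52, disc48 and pan below 0.01 m and angle between the z axis of each of disc68, disc64, disc60, disc56, disc52, disc48 and the z axis of pan, either way round below 0.1 rad and z of each of disc68, disc64, disc60, disc56, disc52, disc48 in the frame of pan above 0.005 m and ((angle between disc68's own z axis and vertical below 1.57 rad and z of disc64 in the frame of disc68 above 0.012 m) or (angle between disc68's own z axis and vertical above 1.57 rad and z of disc64 in the frame of disc68 below -0.012 m)) and ((angle between disc68's own z axis and vertical below 1.57 rad and z of disc60 in the frame of disc68 above 0.012 m) or (angle between disc68's own z axis and vertical above 1.57 rad and z of disc60 in the frame of disc68 below -0.012 m)) and ((angle between disc64's own z axis and vertical below 1.57 rad and z of disc60 in the frame of disc64 above 0.012 m) or (angle between disc64's own z axis and vertical above 1.57 rad and z of disc60 in the frame of disc64 below -0.012 m)) and ((angle between disc68's own z axis and vertical below 1.57 rad and z of disc56 in the frame of disc68 above 0.012 m) or (angle between disc68's own z axis and vertical above 1.57 rad and z of disc56 in the frame of disc68 below -0.012 m)) and ((angle between disc64's own z axis and vertical below 1.57 rad and z of disc56 in the frame of disc64 above 0.012 m) or (angle between disc64's own z axis and vertical above 1.57 rad and z of disc56 in the frame of disc64 below -0.012 m)) and ((angle between disc60's own z axis and vertical below 1.57 rad and z of disc56 in the frame of disc60 above 0.012 m) or (angle between disc60's own z axis and vertical above 1.57 rad and z of disc56 in the frame of disc60 below -0.012 m)) and ((angle between disc68's own z axis and vertical below 1.57 rad and z of disc52 in the frame of disc68 above 0.012 m) or (angle between disc68's own z axis and vertical above 1.57 rad and z of disc52 in the frame of disc68 below -0.012 m)) and ((angle between disc64's own z axis and vertical below 1.57 rad and z of disc52 in the frame of disc64 above 0.012 m) or (angle between disc64's own z axis and vertical above 1.57 rad and z of disc52 in the frame of disc64 below -0.012 m)) and ((angle between disc60's own z axis and vertical below 1.57 rad and z of disc52 in the frame of disc60 above 0.012 m) or (angle between disc60's own z axis and vertical above 1.57 rad and z of disc52 in the frame of disc60 below -0.012 m)) and ((angle between disc56's own z axis and vertical below 1.57 rad and z of disc52 in the frame of disc56 above 0.012 m) or (angle between disc56's own z axis and vertical above 1.57 rad and z of disc52 in the frame of disc56 below -0.012 m)) and ((angle between disc68's own z axis and vertical below 1.57 rad and z of disc48 in the frame of disc68 above 0.012 m) or (angle between disc68's own z axis and vertical above 1.57 rad and z of disc48 in the frame of disc68 below -0.012 m)) and ((angle between disc64's own z axis and vertical below 1.57 rad and z of disc48 in the frame of disc64 above 0.012 m) or (angle between disc64's own z axis and vertical above 1.57 rad and z of disc48 in the frame of disc64 below -0.012 m)) and ((angle between disc60's own z axis and vertical below 1.57 rad and z of disc48 in the frame of disc60 above 0.012 m) or (angle between disc60's own z axis and vertical above 1.57 rad and z of disc48 in the frame of disc60 below -0.012 m)) and ((angle between disc56's own z axis and vertical below 1.57 rad and z of disc48 in the frame of disc56 above 0.012 m) or (angle between disc56's own z axis and vertical above 1.57 rad and z of disc48 in the frame of disc56 below -0.012 m)) and ((angle between disc52's own z axis and vertical below 1.57 rad and z of disc48 in the frame of disc52 above 0.012 m) or (angle between disc52's own z axis and vertical above 1.57 rad and z of disc48 in the frame of disc52 below -0.012 m)) and linear speed of each of disc68, disc64, disc60, disc56, disc52, disc48, pot below 0.02 m/s and value of joint arrest above 1.05 rad); the robot touches nothing.
It fails at once if The rack is shifted by more than 4 cm (distance of rack from where it was at the start of the episode above 0.04 m).
It fails at once if The funnel is shifted by more than 4 cm (distance of funnel from where it was at the start of the episode above 0.04 m).
It fails at once if The calculator is shifted by more than 4 cm (distance of calculator from where it was at the start of the episode above 0.04 m).
Of disc68, disc64, disc60, disc56, disc52, disc48 only 4 to 6 are there at a start; the rules pass over those that are not, and their reading is None.
At some moment in a run one of pot, disc68, disc64 may be knocked a few centimetres aside while the robot is not near it.
Once in a run the grip may slacken for a moment while it holds something.
It also fails if it takes over 210 s, if anything falls off the work surface, if the arm or the gripper's body presses on something with over 40 N, if the wrist force passes 120 N, or if a joint passes its speed limit or range.

### The arm

A 7-joint arm with a two-finger parallel gripper is mounted at the origin on the work surface. World frame = base frame: x ahead of the robot, y to its left, z up, the work surface at z = 0. Lengths are in mm, angles in rad, forces in N, time in s.
With the tool pointing down it reaches from about 400 to 850 mm from the base axis. Payload 6.9 kg.
Tool frame: the origin (TCP) lies on the centre line of the jaws, within the pads' length; the fingertips stand ahead of it and the grasp point (between the pads) lies 5 mm behind it (arm.tips_ahead is the z of the fingertips in the tool frame, in mm); z points along the fingers, y is the line along which they close (so a half turn about z gives the same grasp; the last joint's range is limited). The gripper opens to 85 mm and grips with 20 to 120 N. Pads are 22 mm wide; open, the fingers measure 114 mm over their backs; the gripper's body (76 mm by 85 mm) begins 54 mm behind the grasp point. The pads swing forward as they close: fully open they stand 13 mm farther back than shut.
Start: joints at [1.349, 0.507, -0.238, 1.5, 0.126, 1.149, -0.155], TCP at [201.196, -591.72, 245.275] pointing down, gripper open.
Joint ranges: [-3.08, 3.08], [-0.24, 2.05], [-1.43, 1.35], [0, 2.5], [-1.52, 4.66], [0.17, 1.96], [-2.89, 2.89]. Speed limits (rad/s): [2.39, 2.39, 3.14, 3.14, 3.14, 3.14, 3.14].

### API

Orientations are given as a rotation vector (axis times angle).
In Python, from plant import arm gives the robot as it stands. The module is installed in compiled form; this text tells all that it offers.
- The arm moves only by the shell command python3 -m creep 'ROWS' [FORCE]. ROWS is JSON, a list of rows, each a list of 7 numbers: the shift along the tool's x, y, z in units of 10 cm (1.0 is 10 cm), then the turn, a rotation vector about the tool's x, y, z in units of 120 degrees (1.0 is 120 degrees), then the finger opening in mm, from 0 to 85.4. In form: [[dx, dy, dz, wx, wy, wz, hand], ...]. A call has 1 to 12 rows; each row is the pose to reach, as a shift and turn from the pose commanded when the call began, along the tool's axes at that moment; what a row does not reach only later rows make up. A row lasts 1/10 s, in which the tool goes at most 50 mm and 8.59 degrees, less where a joint would pass 70% of its speed; a pose out of reach is approached as far as the arm can. A call with a number of a shift or a turn outside -1 to 1 is refused whole. A call with a gripper value outside its range is refused whole. The fingers move at their own pace and stop on an object; FORCE is the grip in N (left out, the last holds). Time passes only in rows, so rows that repeat a pose let the fingers close. It gives the time, the measured TCP pose, the force, the opening and the grip force at its end, in the units of the state.
- arm.get_state(): the state, without advancing time (a new reading comes with each control period).
- arm.camera(name): name is "scene" or "top" or "wrist"; returns a dict with "frame" (420x560x3 uint8, blue, green, red), "K" (3x3 intrinsics, pixels), "origin" and "orientation" of the camera in the world. Camera axes: x right, y down, z forward; pixel columns grow to the right and rows downward; lengths in mm; the calibration is good to about 2 mm. The wrist camera is an equidistant fisheye: a pixel r from the principal point sees the ray r / f radians off the axis. A picture is of the moment at which its call begins. There is no depth.
- arm.finish_job(): hands the job in; it is judged then, once.
The state is a dict: "time_s": time; "joint_pos": joint angles; "qd": joint speeds; "joint_efforts": joint torques, N m; "tcp_pos": TCP position; "tool_rot": TCP orientation; "force": force on the tool from outside, world axes, zero at the start; "ft_torque": the same for the moment, N m; "grip_width": finger opening in mm; "grasp_force": force on a finger pad.
Only numpy, scipy, OpenCV 4.12 (cv2) and the standard library are available. Lean on these libraries where they do the work, as an engineer would, in place of code of your own. Each camera call takes 0.05 s, during which the arm holds its last target. There are 200 camera calls.

## Working session

There is one attempt and no reset: what is moved stays moved. The work goes in short steps, Python scripts to look and compute and a shell command to move; the robot and the scene stay as the last step left them, time stands still between calls to the robot, and variables do not carry over. Pictures are saved under pics/ and viewed, at most 14 in all, crops included, and the job is handed in when it is done.

```bash
mkdir -p pics; python3 - <<'E'
from plant import arm
import cv2, numpy as np
for n in ("scene","top"):
    c=arm.camera(n); cv2.imwrite(f"pics/{n}0.png",cv2.resize(c["frame"],(784,588),interpolation=cv2.INTER_CUBIC)); print(n,c["K"],c["origin"],c["orientation"])
s=arm.get_state(); print(s, arm.tips_ahead)
E
```

```text
scene [[539.70521197   0.         283.61819518]
 [  0.         539.70521197 200.22170698]
 [  0.           0.           1.        ]] [1936.56437689 -545.07749299 1212.57330798] [-1.90319952 -1.3130603   0.65299992]
top [[426.71052751   0.         273.87194494]
 [  0.         426.71052751 204.02048615]
 [  0.           0.           1.        ]] [ 407.2132353   -54.25988103 1231.67351925] [-2.14113355  2.16575342 -0.1168792 ]
{'time_s': 0.1, 'joint_pos': array([ 1.34851714,  0.50826736, -0.23751566,  1.50101121,  0.12571184,
        1.14887653, -0.15479406]), 'qd': array([-0.0011517 , -0.00038365,  0.0008277 , -0.00329379, -0.00061587,
        0.00150531,  0.00084742]), 'joint_efforts': array([-5.35590210e-03, -6.21837902e+01, -2.19468087e+00, -2.50208849e+01,
        1.25589443e-02,  7.66096520e-03, -3.50150356e-05]), 'tcp_pos': array([ 201.00255297, -591.36497129,  244.51505519]), 'tool_rot': array([-3.09796892e+00, -5.12329885e-01,  4.65319512e-04]), 'force': array([-0.58125933, -0.54904357,  0.85912408]), 'ft_torque': array([ 0.00600034,  0.01213653, -0.02264261]), 'grasp_force': 0.0, 'grip_width': 85.45121171969367} 14.0
```

View pics/top0.png

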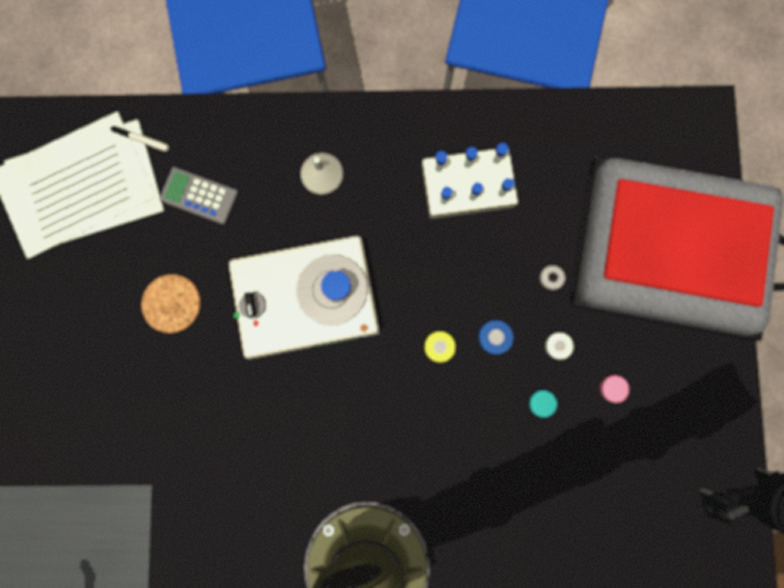

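View pics/scene0.png

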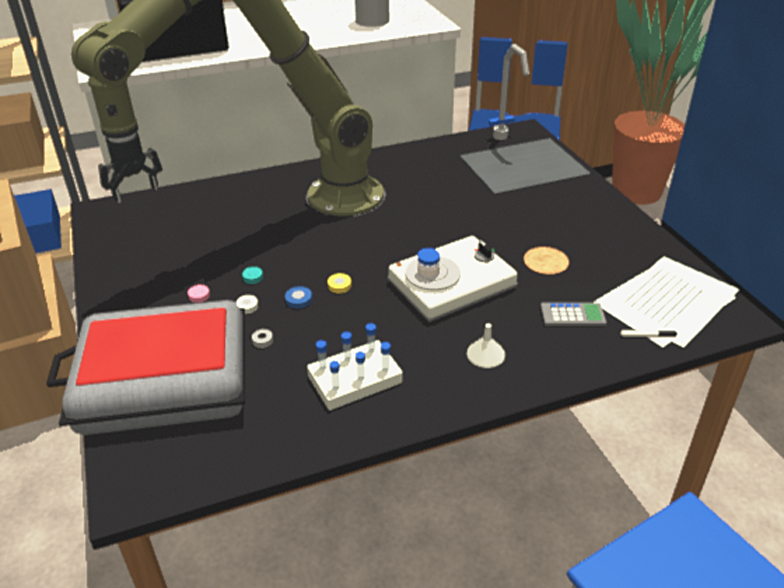

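The top view shows these disc candidates: blue with a spot (496,337), yellow with a spot (440,347), white with a spot (560,346), steel with a dark spot (553,277), plain teal (543,404) and plain pink (615,389). Teal and pink look like decoys. I'll check them in a close crop and measure everything.

```bash
cat > h.py <<'E'
import numpy as np, cv2
from plant import arm
from scipy.spatial.transform import Rotation as R
def ray(c,u,v,z):
    d=np.linalg.inv(c["K"])@[u,v,1]; d=R.from_rotvec(c["orientation"]).apply(d); o=np.array(c["origin"])
    return (o+d*(z-o[2])/d[2])
def blob(c,box,lo,hi,z):
    "centroid in original pixels of HSV range inside box (784-scale px)"
    x0,y0,x1,y1=[int(b/1.4) for b in box]
    m=cv2.inRange(cv2.cvtColor(c["frame"][y0:y1,x0:x1],cv2.COLOR_BGR2HSV),lo,hi)
    n,_,st,ce=cv2.connectedComponentsWithStats(m); 
    if n<2: return None
    i=1+np.argmax(st[1:,4]); (u,v),r=cv2.minEnclosingCircle(np.argwhere(_==i)[:,::-1].astype(np.float32))
    p=ray(c,u+x0,v+y0,z); q=ray(c,u+x0+r+.5,v+y0,z)
    return p.round(1)[:2],round(2*np.linalg.norm(q-p),1),(round((u+x0)*1.4),round((v+y0)*1.4))
def toolmove(target,yaw=None):
    "shift in tool axes (10cm units) & turn (120deg units) to world target; tool kept straight down; yaw=angle of tool y axis in world"
    s=arm.get_state(); T=R.from_rotvec(s["tool_rot"]); d=T.inv().apply(np.array(target)-s["tcp_pos"])/100
    out=d
    if yaw is not None:
        y=np.array([np.cos(yaw),np.sin(yaw),0]); z=np.array([0,0,-1.]); best=None
        for k in (1,-1):
            G=R.from_matrix(np.c_[np.cross(k*y,z),k*y,z]); w=(T.inv()*G).as_rotvec()
            if best is None or np.linalg.norm(w)<np.linalg.norm(best): best=w
        out=np.r_[d,best/np.radians(120)]
    print("pos",s["tcp_pos"].round(1),"t",s["time_s"],"w",round(s["grip_width"],1),"->",out.round(3))
E
python3 - <<'E'
from h import *
c=arm.camera("top"); f=c["frame"]
for n,b,lo,hi,z in [("yellow",(410,320,470,380),(20,80,80),(35,255,255),18),("blue",(465,310,525,370),(100,100,60),(125,255,255),18),("white",(535,320,590,375),(0,0,120),(180,80,255),18),("steel",(530,255,575,300),(0,0,90),(180,120,255),18),("teal",(515,380,570,430),(70,80,60),(100,255,255),18),("pink",(590,365,640,415),(140,40,80),(180,255,255),18),("mat",(130,265,215,345),(5,50,60),(30,255,255),4),("lid",(310,262,365,310),(100,100,60),(125,255,255),126)]: print(n,blob(c,b,lo,hi,z))
for u,v in [(230,258),(360,237),(378,335),(246,357)]: print(ray(c,u/1.4,v/1.4,55).round(1))
print("knob",ray(c,251/1.4,303/1.4,91).round(1))
a=cv2.resize(f[160:310,290:465],None,fx=3.4,fy=3.4,interpolation=cv2.INTER_CUBIC)
b=cv2.resize(f[160:265,155:280],None,fx=4,fy=4,interpolation=cv2.INTER_CUBIC)
cv2.imwrite("pics/a.png",a);cv2.imwrite("pics/b.png",b)
E
```

```text
yellow (array([ 429.6, -151.6]), np.float64(69.8), (439, 346))
blue (array([ 447.9, -265.8]), np.float64(77.3), (496, 337))
white (array([ 428.9, -393.2]), np.float64(59.3), (559, 345))
steel (array([ 568.4, -385.2]), np.float64(55.2), (552, 277))
teal (array([ 314.4, -355.1]), np.float64(62.4), (543, 403))
pink (array([ 341.2, -498.2]), np.float64(64.0), (614, 389))
mat (array([525. , 402.4]), np.float64(133.0), (170, 303))
lid (array([543.8,  48.3]), np.float64(55.6), (335, 285))
[609.4 265.9  55. ]
[648.7   5.2  55. ]
[452.3 -29.   55. ]
[412.2 230.4  55. ]
knob [515.  213.8  91. ]
```

View pics/a.png

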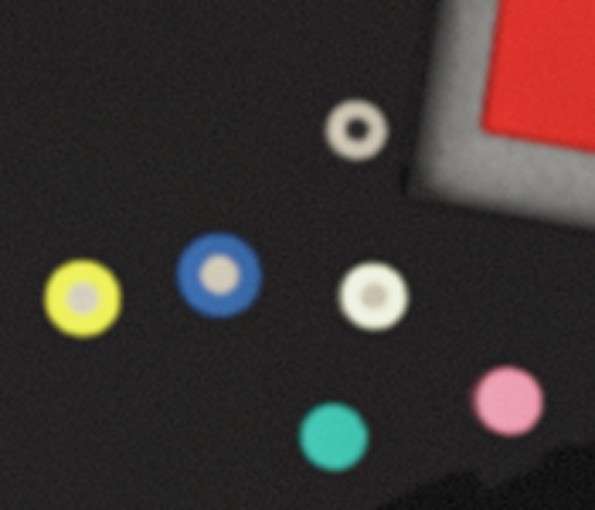

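View pics/b.png

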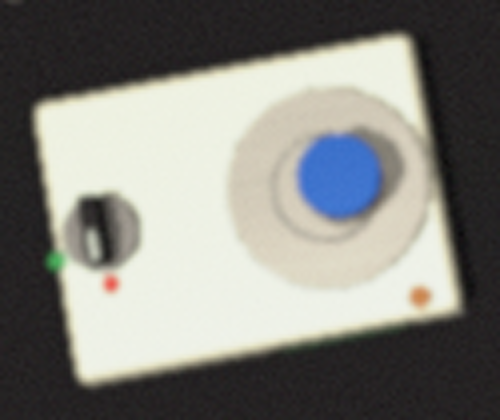

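The crop shows centre spots on yellow (83,298), blue (219,275), white (373,296) and steel with a black spot (357,129). Teal and pink have none, so they are decoys, and there is no red or green disc. The job is blue → yellow → white → steel. In the second crop, the knob pointer is at red and the pot sits off centre on the pan. Next I'll align the tool with the world and work out the pan centre and case clearance.

```bash
python3 - <<'E'
from h import *
c=arm.camera("top"); f=c["frame"]
g=cv2.GaussianBlur(cv2.cvtColor(f,cv2.COLOR_BGR2GRAY),(3,3),0)
print(cv2.HoughCircles(g[170:245,195:275],cv2.HOUGH_GRADIENT,1.5,5,param1=60,param2=12,minRadius=22,maxRadius=28))
for x,y in [(228+102.5,86+102)]: print("pan",ray(c,155+x/4,160+y/4,70).round(1))
print("pan ring", ray(c,155+321/4,160+190/4,70).round(1))
for z in (0,100): print("case",z,ray(c,577/1.4,300/1.4,z).round(1),ray(c,585/1.4,230/1.4,z).round(1))
toolmove([301,-491,245],-np.pi/2)
E
```

```text
[[[41.25 36.75 25.45]
  [48.75 48.75 23.8 ]
  [48.75 24.75 25.45]
  [36.75 24.75 23.8 ]
  [42.75 24.75 23.8 ]
  [56.25 39.75 23.65]
  [44.25 32.25 27.1 ]
  [42.75 42.75 23.2 ]
  [48.75 42.75 23.8 ]]]
pan [541.1  58.7  70. ]
pan ring [539.8  65.2  70. ]
case 0 [ 521.8 -438.9    0. ] [ 668.6 -462.9    0. ]
case 100 [ 512.5 -407.7  100. ] [ 647.4 -429.7  100. ]
pos [ 201.1 -591.5  244.8] t 0.2 w 85.7 -> [ 1.269e+00 -6.290e-01 -1.000e-03 -1.000e-03  0.000e+00  1.570e-01]
```

```bash
python3 -m creep '[[0,0,0,0,0,0.07,85],[0,0,0,0,0,0.14,85],[0,0,0,0,0,0.157,85]]' 60 >/dev/null
for i in 1 2 3; do python3 -m creep '[[0.25,-0.5,0,0,0,0,85],[0.5,-1,0,0,0,0,85]]'>/dev/null;done
for i in 1 2 3; do python3 -m creep '[[0.25,-0.5,0,0,0,0,85],[0.6,-1,0,0,0,0,85]]'>/dev/null;done
python3 -m creep '[[0.1,-0.4,0,0,0,0,85],[0.1,-0.4,0,0,0,0,85]]'
python3 - <<'E'
from h import *
c=arm.camera("top"); print(blob(c,(310,262,365,310),(100,100,60),(125,255,255),126),blob(c,(465,310,525,370),(100,100,60),(125,255,255),18))
toolmove([544,48.3,95],-np.pi/2)
E
```

```text
time_s: 1.9
tcp_pos: [498.7, -18.5, 245.4]
tool_rot: [-3.138, -0.013, -0.002]
force: [-0.3, -1.1, -0.1]
grip_width: 85.0
grasp_force: 0.0
None (array([ 447.7, -267.2]), np.float64(76.1), (496, 337))
pos [497.9 -22.1 245.2] t 1.95 w 85.2 -> [ 4.650e-01 -7.000e-01  1.503e+00 -1.000e-03  0.000e+00  2.000e-03]
```

```bash
python3 -m creep '[[0.3,-0.4,0.2,0,0,0,85],[0.465,-0.7,0.5,0,0,0,85],[0.465,-0.7,0.5,0,0,0,85],[0.465,-0.7,0.5,0,0,0,85],[0.465,-0.7,0.5,0,0,0,85]]'
python3 - <<'E'
from h import *
c=arm.camera("wrist"); print(c["K"],c["origin"],c["orientation"]); cv2.imwrite("pics/w1.png",c["frame"])
toolmove([544,48.3,95])
E
```

```text
time_s: 2.45
tcp_pos: [543.8, 42.5, 195.6]
tool_rot: [3.14, -0.005, -0.0]
force: [-0.4, 1.0, 0.6]
grip_width: 85.1
grasp_force: 0.0
[[325.1922621    0.         282.58590905]
 [  0.         325.1922621  207.62474142]
 [  0.           0.           1.        ]] [614.1519097   42.07454193 323.41122726] [ 2.06444611 -2.07061506 -0.29605917]
pos [544.   42.5 196. ] t 2.5 w 85.2 -> [-1.00e-03 -5.90e-02  1.01e+00]
```

View pics/w1.png

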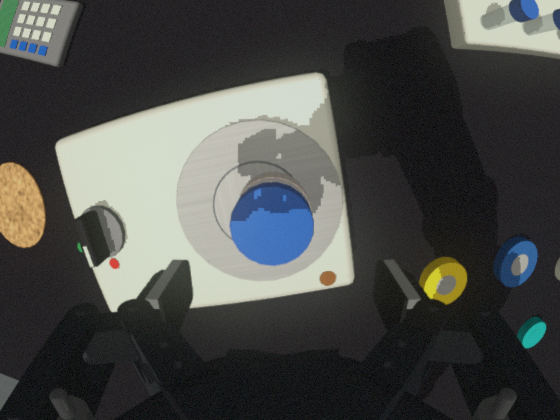

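The wrist view is sharp: lid centred at (272,223), pan ellipse spanning columns 177–343 and rows 119–280.

```bash
cat >> h.py <<'E'
def wray(c,u,v,z):
    K=c["K"]; x=np.array([u-K[0,2],v-K[1,2]])/K[0,0]; r=np.linalg.norm(x)+1e-9
    d=R.from_rotvec(c["orientation"]).apply(np.r_[np.sin(r)*x/r,np.cos(r)]); o=np.array(c["origin"])
    return o+d*(z-o[2])/d[2]
def wcirc(c,uv,lo,hi,z):
    "largest HSV blob containing/near uv: centre and diameter by backprojecting its hull onto z"
    m=cv2.inRange(cv2.cvtColor(c["frame"],cv2.COLOR_BGR2HSV),lo,hi); n,l,st,ce=cv2.connectedComponentsWithStats(m)
    i=max(range(1,n),key=lambda k:st[k,4]-1e3*(np.hypot(*(ce[k]-uv))>60))
    p=np.array([wray(c,u,v,z)[:2] for v,u in np.argwhere(l==i)[::3]],np.float32)
    q,rad=cv2.minEnclosingCircle(p); return np.round(q,1),round(2*rad,1)
E
python3 - <<'E'
from h import *
c=arm.camera("wrist")
print("lid",wcirc(c,(272,223),(100,120,60),(125,255,255),126))
W=lambda u,v,z:wray(c,u,v,z).round(1)
P=np.array([W(177,203,70),W(343,195,70),W(257,119,70),W(262,280,70)]);print(P,(P[0]+P[1])/2,(P[2]+P[3])/2)
print("ring L,T",W(213,203,70),W(258,161,70)); print("calib yellow",wcirc(c,(444,281),(20,100,60),(35,255,255),18))
print("corners",W(57,144,55),W(325,74,55),W(354,283,55))
E
```

```text
lid (array([544.1,  48.9]), 55.7)
[[544.2 130.4  70. ]
 [550.4  -7.4  70. ]
 [611.2  61.3  70. ]
 [473.   60.3  70. ]] [547.3  61.5  70. ] [542.1  60.8  70. ]
ring L,T [544.  99.  70.] [578.1  61.   70. ]
calib yellow (array([ 432.6, -147.6]), 72.4)
corners [601.2 262.6  55. ] [648.7   6.9  55. ] [459.8 -26.5  55. ]
```

```bash
python3 -m creep '[[0,-0.063,0.3,0,0,0,85],[0,-0.063,0.6,0,0,0,85],[0,-0.063,0.85,0,0,0,85],[0,-0.063,1,0,0,0,85],[0,-0.063,1,0,0,0,85],[0,-0.063,1,0,0,0,50],[0,-0.063,1,0,0,0,50],[0,-0.063,1,0,0,0,50],[0,-0.063,1,0,0,0,50],[0,-0.063,1,0,0,0,50]]' 60; python3 -c "
from plant import arm;print(arm.tips_ahead)"
```

```text
time_s: 3.55
tcp_pos: [545.0, 50.5, 97.0]
tool_rot: [3.141, -0.003, 0.005]
force: [-1.6, -0.8, 6.0]
grip_width: 55.2
grasp_force: 63.1
14.0
```

```bash
python3 -m creep '[[0,0,-0.2,0,0,0,50],[0,0,-0.4,0,0,0,50],[0,0,-0.6,0,0,0,50],[0,0,-0.6,0,0,0,50]]' 
for i in 1 2 3; do python3 -m creep '[[0,-0.3,0,0,0,0,50],[0,-0.6,0,0,0,0,50],[-0.05,-1,0,0,0,0,50]]'|sed -n '1,2p;5,6p';done
python3 -m creep '[[0,-0.25,0,0,0,0,50],[-0.05,-0.5,0,0,0,0,50],[-0.05,-0.5,0,0,0,0,50],[-0.05,-0.5,0,0,0,0,50],[-0.05,-0.5,0,0,0,0,50]]'
python3 - <<'E'
from h import *
c=arm.camera("wrist"); cv2.imwrite("pics/w2.png",c["frame"]); toolmove([525,402,97-66],-np.pi/2)
c=arm.camera("top"); print(blob(c,(130,265,215,345),(5,50,60),(30,255,255),4))
E
```

```text
time_s: 3.95
tcp_pos: [545.7, 51.0, 158.5]
tool_rot: [-3.141, 0.002, -0.009]
force: [0.6, -0.2, -0.8]
grip_width: 54.7
grasp_force: 63.7
time_s: 4.25
tcp_pos: [539.7, 149.7, 155.0]
grip_width: 54.7
grasp_force: 63.8
time_s: 4.55
tcp_pos: [534.8, 250.0, 154.7]
grip_width: 54.5
grasp_force: 63.8
time_s: 4.85
tcp_pos: [530.2, 349.9, 154.6]
grip_width: 54.6
grasp_force: 63.8
time_s: 5.35
tcp_pos: [524.8, 399.3, 154.8]
tool_rot: [3.14, -0.004, -0.0]
force: [0.2, -0.1, -1.4]
grip_width: 54.7
grasp_force: 63.9
pos [525.  399.1 155. ] t 5.4 w 54.8 -> [-1.00e-03 -3.00e-02  1.24e+00  1.00e-03 -0.00e+00 -1.00e-03]
(array([523.7, 402.5]), np.float64(133.5), (170, 304))
```

View pics/w2.png

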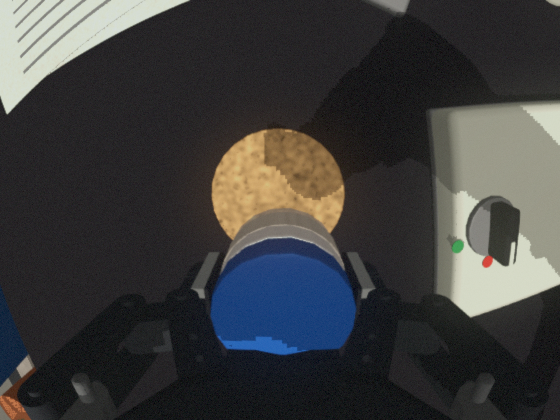

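The wrist view shows the pot held upright, with the mat centred ahead of it at (278,190), consistent with the measurement. I'll lower it now.

```bash
python3 -m creep '[[0,-0.03,0.3,0,0,0,50],[0,-0.03,0.6,0,0,0,50],[0,-0.03,0.9,0,0,0,50],[0,-0.03,1,0,0,0,50],[0,-0.03,1,0,0,0,50]]'|head -2
python3 -m creep '[[0,0,0.1,0,0,0,50],[0,0,0.2,0,0,0,50],[0,0,0.24,0,0,0,50],[0,0,0.24,0,0,0,50],[0,0,0.24,0,0,0,50]]'
```

```text
time_s: 5.95
tcp_pos: [524.1, 402.5, 54.0]
time_s: 6.45
tcp_pos: [524.5, 403.9, 31.6]
tool_rot: [-3.141, 0.002, -0.001]
force: [0.5, 0.4, -1.7]
grip_width: 54.8
grasp_force: 64.0
```

```bash
python3 -m creep '[[0,0,0.01,0,0,0,50],[0,0,0.01,0,0,0,50],[0,0,0.01,0,0,0,85],[0,0,0.01,0,0,0,85],[0,0,0.01,0,0,0,85],[0,0,0.01,0,0,0,85],[0,0,-0.3,0,0,0,85],[0,0,-0.6,0,0,0,85],[0,0,-1,0,0,0,85]]'
for i in 1 2 3; do python3 -m creep '[[-0.1,0.4,-0.1,0,0,0,85],[-0.2,0.8,-0.2,0,0,0,85],[-0.2,1,-0.2,0,0,0,85]]'>/dev/null;done
python3 - <<'E'
from h import *
c=arm.camera("top"); cv2.imwrite("pics/t2.png",cv2.resize(c["frame"][130:310,80:460],None,fx=2,fy=2,interpolation=cv2.INTER_CUBIC))
print("lid",blob(c,(120,260,225,350),(100,100,60),(125,255,255),60),"blue",blob(c,(450,300,545,370),(100,100,60),(125,255,255),18))
toolmove([448,-266.5,130],-np.pi/2)
E
```

```text
time_s: 7.35
tcp_pos: [523.7, 403.0, 130.9]
tool_rot: [3.14, -0.001, -0.004]
force: [1.0, 0.6, -0.1]
grip_width: 84.6
grasp_force: 0.0
lid (array([523.8, 400.5]), np.float64(57.1), (161, 301)) blue (array([ 447.6, -265.6]), np.float64(77.1), (495, 337))
pos [463.7  97.8 191.8] t 8.3 w 84.9 -> [-1.340e-01  3.642e+00  6.300e-01  2.000e-03 -0.000e+00 -3.000e-03]
```

View pics/t2.png

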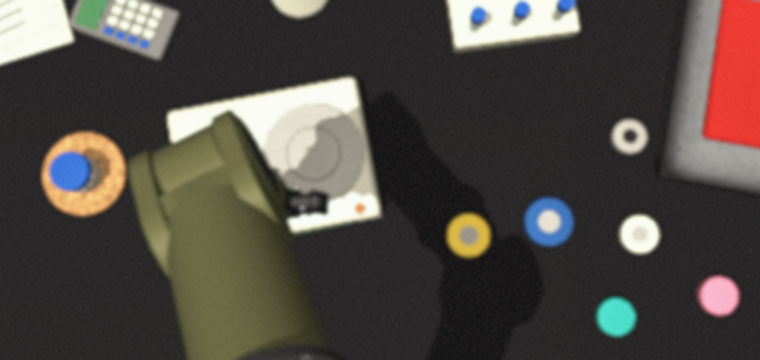

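The pot stands on the mat at lid (70,171), about 2 mm off centre. Blue is unmoved at (549,221). I'll go to blue, keeping the tool high until past the balance.

```bash
for i in 1 2 3; do python3 -m creep '[[0,0.4,0,0,0,0,85],[-0.04,0.8,0.05,0,0,0,85],[-0.04,1,0.1,0,0,0,85]]'>/dev/null;done
python3 -m creep '[[0,0.3,0.1,0,0,0,85],[0,0.6,0.2,0,0,0,85],[0,0.64,0.3,0,0,0,85],[0,0.64,0.3,0,0,0,85],[0,0.64,0.3,0,0,0,85],[0,0.64,0.3,0,0,0,85]]'|sed -n 1,2p
python3 - <<'E'
from h import *
c=arm.camera("wrist"); cv2.imwrite("pics/w3.png",c["frame"])
p=[266,235]
print("blue",wcirc(c,p,(100,110,40),(125,255,255),18)); print("white?",wcirc(c,(450,250),(0,0,150),(180,70,255),18))
toolmove([448,-266.5,20],-np.pi/2)
E
```

```text
time_s: 9.8
tcp_pos: [452.3, -258.8, 131.8]
blue (array([ 447.8, -265.8]), 69.4)
white? (array([ 577.6, -528. ]), 177.5)
pos [ 452.3 -259.   131.9] t 9.85 w 85.2 -> [-0.044  0.075  1.119 -0.    -0.     0.   ]
```

View pics/w3.png

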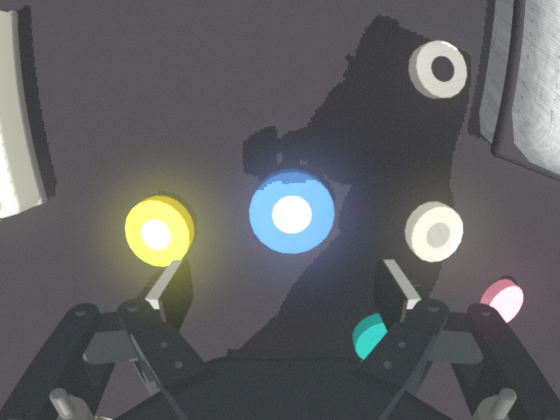

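Wrist view: blue at (292,212), yellow (160,230), white (434,232), steel (438,69), pink and teal decoys to the right. The case is close to steel. I'll find the real fingertip height at this opening from the pad corner near (183,262).

```bash
python3 - <<'E'
from h import *
c=arm.camera("wrist"); s=arm.get_state(); 
for u,v,sg in [(182,262,1),(387,262,-1)]:
  a=wray(c,u,v,0);o=np.array(c["origin"]);Y=s["tcp_pos"][1]+sg*42.6;t=(Y-o[1])/(a[1]-o[1]);print((o+t*(a-o)-s["tcp_pos"]).round(1))
cv2.imwrite("pics/c.png",cv2.resize(c["frame"][240:320,130:430],None,fx=2.6,fy=2.6))
E
```

```text
[10.6 42.6  7. ]
[ 13.6 -42.6  13. ]
```

```bash
python3 -m creep '[[-0.045,0.068,0.3,0,0,0,85],[-0.045,0.068,0.6,0,0,0,85],[-0.045,0.068,0.9,0,0,0,85],[-0.045,0.068,1,0,0,0,85],[-0.045,0.068,1,0,0,0,85]]'|sed -n 2p
python3 -m creep '[[0,0,0.06,0,0,0,85],[0,0,0.12,0,0,0,85],[0,0,0.19,0,0,0,85],[0,0,0.19,0,0,0,85],[0,0,0.19,0,0,0,85]]'|sed -n '2p;4p'
```

```text
tcp_pos: [446.9, -266.2, 30.6]
tcp_pos: [447.2, -267.0, 12.3]
force: [0.9, -1.0, -0.3]
```

No contact with the bench. I'll close at 60 N and see what the force does.

```bash
python3 -m creep '[[0,0,0,0,0,0,60],[0,0,0,0,0,0,60],[0,0,0,0,0,0,60],[0,0,0,0,0,0,60],[0,0,0,0,0,0,60],[0,0,0,0,0,0,60]]' 80|sed -n '2p;4,6p'; python3 - <<'E'
from h import *
c=arm.camera("wrist"); cv2.imwrite("pics/w4.png",c["frame"][180:420])
E
```

```text
tcp_pos: [447.4, -266.9, 13.4]
force: [-2.2, 1.8, 10.8]
grip_width: 65.4
grasp_force: 85.9
```

View pics/w4.png

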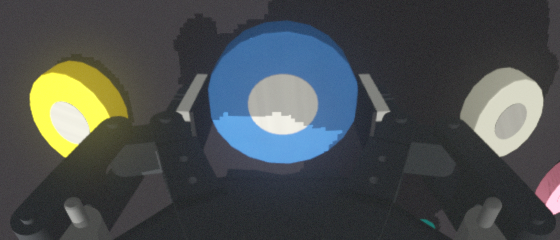

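Blue is gripped centrally between the pads at (283,90 in the crop). I'll lift and carry it.

```bash
python3 -m creep '[[0,0,-0.2,0,0,0,60],[0,0,-0.5,0,0,0,60],[0,0,-0.8,0,0,0,60],[0,0,-1,0,0,0,60],[0,0,-1,0,0,0,60]]'|sed -n '2p;4,6p'
for i in 1 2 3; do python3 -m creep '[[0.1,-0.3,0,0,0,0,60],[0.2,-0.6,0,0,0,0,60],[0.3,-1,0,0,0,0,60]]'|sed -n '2p;5,6p';done
python3 -m creep '[[0.03,-0.27,0,0,0,0,60],[0.03,-0.27,0,0,0,0,60],[0.03,-0.27,0,0,0,0,60],[0.03,-0.27,0,0,0,0,60]]'|sed -n '2p;4,6p'
python3 - <<'E'
from h import *
toolmove([540.8,60,84.5],-np.pi/2)
E
```

```text
tcp_pos: [448.4, -267.7, 114.6]
force: [1.4, -0.1, -2.9]
grip_width: 65.1
grasp_force: 90.8
tcp_pos: [476.7, -167.4, 110.8]
grip_width: 64.6
grasp_force: 90.8
tcp_pos: [506.8, -67.2, 110.7]
grip_width: 64.8
grasp_force: 90.9
tcp_pos: [536.9, 32.5, 110.6]
grip_width: 65.0
grasp_force: 90.9
tcp_pos: [539.8, 58.5, 111.2]
force: [-0.1, -0.2, -3.0]
grip_width: 64.7
grasp_force: 90.8
pos [539.8  58.5 111.2] t 13.35 w 64.7 -> [ 0.01  -0.015  0.267  0.001  0.001 -0.001]
```

```bash
python3 - <<'E'
from h import *
c=arm.camera("wrist"); 
for z in (113,117,121): print(z,wcirc(c,(285,270),(100,110,30),(125,255,255),z))
E
python3 -m creep '[[0.01,-0.015,0.1,0,0,0,60],[0.01,-0.015,0.18,0,0,0,60],[0.01,-0.015,0.24,0,0,0,60],[0.01,-0.015,0.26,0,0,0,60],[0.01,-0.015,0.26,0,0,0,60],[0.01,-0.015,0.26,0,0,0,60]]'|sed -n '2p;4,6p'
```

```text
113 (array([539.9,  57.8]), 71.0)
117 (array([542.2,  57.8]), 68.7)
121 (array([544.4,  57.8]), 66.5)
tcp_pos: [541.6, 61.5, 86.3]
force: [-0.4, -0.2, -3.3]
grip_width: 64.9
grasp_force: 90.9
```

```bash
python3 -m creep '[[0,0,0.01,0,0,0,60],[0,0,0.02,0,0,0,60],[0,0,0.02,0,0,0,60]]'|sed -n '2p;4p'; python3 -m creep '[[0,0,0.01,0,0,0,60],[0,0,0.01,0,0,0,60]]'|sed -n '2p;4p'
```

```text
tcp_pos: [541.6, 61.4, 84.3]
force: [0.4, 0.2, -3.8]
tcp_pos: [541.7, 61.4, 83.5]
force: [-0.3, -0.3, -1.2]
```

Touching. Release, rise, then go over yellow.

```bash
python3 -m creep '[[0,0,0,0,0,0,85],[0,0,0,0,0,0,85],[0,0,0,0,0,0,85],[0,0,0,0,0,0,85],[0,0,-0.3,0,0,0,85],[0,0,-0.6,0,0,0,85],[0,0,-0.6,0,0,0,85],[0,0,-0.6,0,0,0,85]]'|sed -n '2p;5p'
python3 - <<'E'
from h import *
c=arm.camera("wrist"); print("blue",wcirc(c,(275,230),(100,110,30),(125,255,255),88)); cv2.imwrite("pics/w5.png",c["frame"])
E
for i in 1 2 ; do python3 -m creep '[[-0.2,0.3,0,0,0,0,85],[-0.35,0.6,0,0,0,0,85],[-0.55,1,0,0,0,0,85]]'>/dev/null;done
python3 - <<'E'
from h import *
c=arm.camera("top"); print("blue",blob(c,(300,240,380,340),(100,100,60),(125,255,255),88),"lid",blob(c,(120,260,225,350),(100,100,60),(125,255,255),60))
c=arm.camera("wrist");print("y",wcirc(c,(280,210),(20,90,40),(35,255,255),18)); toolmove([431,-150,16],-np.pi/2)
E
```

```text
tcp_pos: [541.9, 61.4, 143.9]
grip_width: 85.3
blue (array([541.9,  61.1]), 67.3)
blue (array([541.6,  60. ]), np.float64(67.4), (331, 288)) lid (array([524. , 400.6]), np.float64(57.1), (161, 301))
y (array([ 435.8, -159.8]), 91.6)
pos [ 427.3 -143.9  142.1] t 16.05 w 84.8 -> [ 4.40e-02  5.80e-02  1.26e+00  1.00e-03  2.00e-03 -5.00e-03]
```

View pics/w5.png

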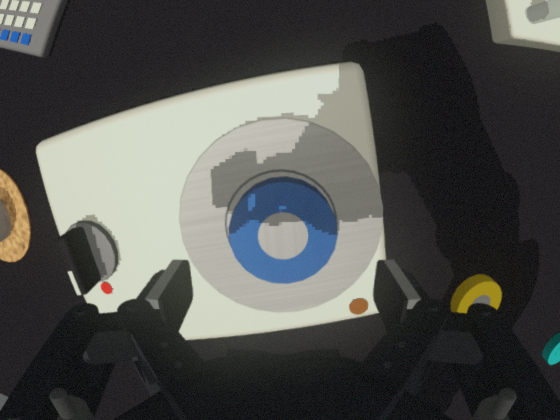

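Blue lies within the engraved ring at (282,230) and the knob is still at red. The yellow blob is contaminated by glow, so I'll re-measure it with tighter thresholds.

```bash
python3 - <<'E'
from h import *
c=arm.camera("wrist")
for s,v in ((130,60),(160,80),(180,100),(200,120)): print(wcirc(c,(280,210),(20,s,v),(35,255,255),18))
cv2.imwrite("pics/w6.png",c["frame"])
E
```

```text
(array([ 430.1, -151.8]), 63.2)
(array([ 430., -152.]), 62.1)
(array([ 430.5, -152.8]), 60.0)
(array([ 459.3, -150.8]), 0.0)
```

View pics/w6.png

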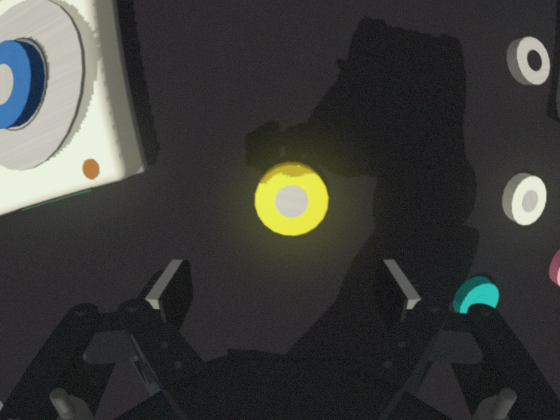

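Yellow sits alone at (291,199), measured at (430,-152).

```bash
python3 -m creep '[[0.03,0.08,0.3,0,0,0,85],[0.03,0.08,0.6,0,0,0,85],[0.03,0.08,0.9,0,0,0,85],[0.03,0.08,1,0,0,0,85]]'|sed -n 2p
python3 -m creep '[[0,0,0.1,0,0,0,85],[0,0,0.2,0,0,0,85],[0,0,0.265,0,0,0,85],[0,0,0.265,0,0,0,85],[0,0,0.265,0,0,0,50],[0,0,0.265,0,0,0,50],[0,0,0.265,0,0,0,50],[0,0,0.265,0,0,0,50],[0,0,0.265,0,0,0,50],[0,0,0.265,0,0,0,50]]'|sed -n '2p;4,6p'
```

```text
tcp_pos: [433.1, -144.9, 40.6]
tcp_pos: [434.9, -147.3, 18.3]
force: [-2.0, -0.9, 15.2]
grip_width: 56.6
grasp_force: 81.6
```

```bash
python3 -m creep '[[0,0,-0.2,0,0,0,50],[0,0,-0.5,0,0,0,50],[0,0,-0.8,0,0,0,50],[0,0,-1,0,0,0,50],[0,0,-1,0,0,0,50]]'|sed -n '2p;4,6p'
for i in 1 2; do python3 -m creep '[[0.2,-0.3,-0.05,0,0,0,50],[0.35,-0.6,-0.1,0,0,0,50],[0.55,-1,-0.1,0,0,0,50]]'|sed -n '2p;5,6p';done
python3 -m creep '[[0.01,-0.1,0,0,0,0,50],[0.01,-0.1,0,0,0,0,50],[0.01,-0.1,0,0,0,0,50],[0.01,-0.1,0,0,0,0,50]]'|sed -n '2p;4,6p'
python3 - <<'E'
from h import *
c=arm.camera("wrist")
for d in (2,6): print(d,wcirc(c,(285,270),(20,150,60),(35,255,255),arm.get_state()["tcp_pos"][2]+d))
toolmove([541,60.3,110],-np.pi/2)
E
```

```text
tcp_pos: [435.5, -146.9, 119.3]
force: [0.2, 0.3, -4.1]
grip_width: 56.1
grasp_force: 87.1
tcp_pos: [489.1, -47.2, 126.2]
grip_width: 56.8
grasp_force: 87.2
tcp_pos: [544.3, 53.0, 135.9]
grip_width: 56.7
grasp_force: 87.1
tcp_pos: [544.8, 61.4, 136.1]
force: [-0.3, 0.3, -3.4]
grip_width: 56.3
grasp_force: 87.1
2 (array([542.4,  60.9]), 62.4)
6 (array([544.7,  60.9]), 60.4)
pos [545.   61.4 136.4] t 19.05 w 56.8 -> [-0.039  0.011  0.264  0.001  0.001 -0.002]
```

Disc centre comes out at about (541,61), which is good. I'll lower straight down.

```bash
python3 -m creep '[[0,0.005,0.1,0,0,0,50],[0,0.005,0.2,0,0,0,50],[0,0.005,0.25,0,0,0,50],[0,0.005,0.28,0,0,0,50],[0,0.005,0.28,0,0,0,50],[0,0.005,0.28,0,0,0,50]]'|sed -n '2p;4,6p'
python3 -m creep '[[0,0,0.01,0,0,0,50],[0,0,0.02,0,0,0,50],[0,0,0.02,0,0,0,50]]'|sed -n '2p;4p'
```

```text
tcp_pos: [545.7, 63.0, 108.8]
force: [0.1, -0.1, -2.4]
grip_width: 56.4
grasp_force: 87.2
tcp_pos: [545.5, 62.9, 106.8]
force: [0.5, -0.0, -2.3]
```

```bash
python3 -m creep '[[0,0.025,0,0,0,0,50],[0,0.025,0,0,0,0,50],[0,0.025,0.01,0,0,0,50],[0,0.025,0.01,0,0,0,50]]'|sed -n '2p;4p'
```

```text
tcp_pos: [545.7, 60.1, 106.5]
force: [-2.0, -1.2, 5.3]
```

Contact. Release, rise and check.

```bash
python3 -m creep '[[0,0,0,0,0,0,85],[0,0,0,0,0,0,85],[0,0,0,0,0,0,85],[0,0,0,0,0,0,85],[0,0,-0.3,0,0,0,85],[0,0,-0.6,0,0,0,85],[0,0,-0.6,0,0,0,85],[0,0,-0.6,0,0,0,85]]'|sed -n '2p;5p'
python3 - <<'E'
from h import *
c=arm.camera("wrist"); print("y",wcirc(c,(275,230),(20,150,60),(35,255,255),106),"b",wcirc(c,(275,230),(100,110,30),(125,255,255),88))
cv2.imwrite("pics/w7.png",c["frame"])
f=c["frame"]; print("white",wcirc(c,(535,270),(0,0,120),(180,70,255),18))
E
for i in 1 2 3; do python3 -m creep '[[-0.1,0.4,0,0,0,0,85],[-0.25,0.8,0,0,0,0,85],[-0.4,1,0,0,0,0,85]]'>/dev/null;done
python3 -m creep '[[0,0.4,0.1,0,0,0,85],[0,0.8,0.2,0,0,0,85],[0,1,0.2,0,0,0,85]]'>/dev/null
python3 -m creep '[[0,0.4,0.1,0,0,0,85],[0,0.5,0.1,0,0,0,85],[0,0.5,0.1,0,0,0,85],[0,0.5,0.1,0,0,0,85],[0,0.5,0.1,0,0,0,85]]'|sed -n 2p
python3 - <<'E'
from h import *
c=arm.camera("top"); print("y",blob(c,(300,240,380,340),(20,80,80),(35,255,255),106),"lid",blob(c,(120,260,225,350),(100,100,60),(125,255,255),60))
c=arm.camera("wrist")
for v in (110,130,150): print("white",wcirc(c,(285,210),(0,0,v),(180,70,255),18)); 
toolmove([429,-393,16],-np.pi/2)
E
```

```text
tcp_pos: [545.9, 60.4, 166.3]
grip_width: 85.0
y (array([541.1,  59.6]), 60.9) b (array([563.6,  55.5]), 43.5)
white (array([521.1, 130. ]), 366.0)
tcp_pos: [425.5, -387.7, 135.7]
y (array([539.6,  58.2]), np.float64(64.8), (331, 288)) lid (array([524. , 400.6]), np.float64(57.1), (161, 301))
white (array([ 522.5, -551.9]), 271.4)
white (array([ 524.6, -552.2]), 267.2)
white (array([ 524.7, -552.9]), 263.2)
pos [ 425.6 -388.1  136.1] t 23.0 w 84.9 -> [ 0.034  0.05   1.201 -0.    -0.     0.   ]
```

View pics/w7.png

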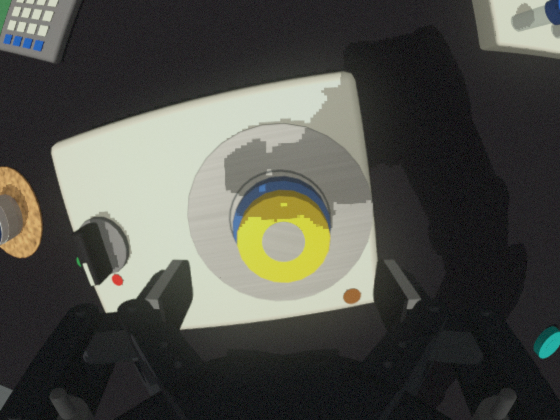

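The stack is good: yellow at (284,237), on centre. Now I'll measure white with the blob choice fixed.

```bash
sed -i 's/-1e3\*/-1e7*/' h.py; python3 - <<'E'
from h import *
c=arm.camera("wrist")
for v in (90,110,130,150): print("white",wcirc(c,(285,210),(0,0,v),(180,70,255),18)); 
cv2.imwrite("pics/w8.png",c["frame"]); toolmove([429,-393,16],-np.pi/2)
E
```

```text
white (array([ 382.6, -374. ]), 0.0)
white (array([ 427.1, -383.3]), 74.5)
white (array([ 428.7, -394.3]), 54.8)
white (array([ 428.7, -394.1]), 54.3)
pos [ 425.5 -388.4  136.1] t 23.05 w 85.0 -> [ 0.034  0.046  1.201 -0.    -0.     0.   ]
```

View pics/w8.png

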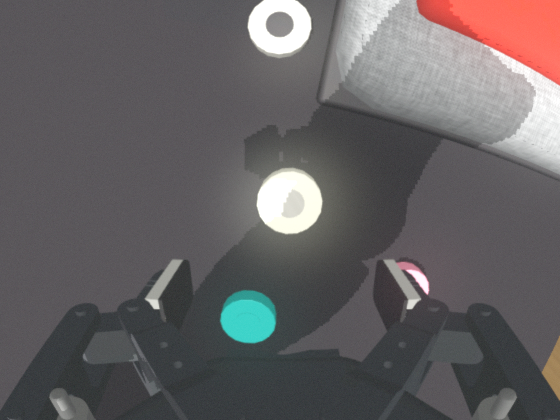

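White at (290,201), measured (428.7,-394). Pink, teal and the case are all clear of the fingers.

```bash
python3 -m creep '[[0.03,0.057,0.3,0,0,0,85],[0.03,0.057,0.6,0,0,0,85],[0.03,0.057,0.9,0,0,0,85],[0.03,0.057,0.95,0,0,0,85],[0.03,0.057,0.95,0,0,0,85],[0.03,0.057,0.95,0,0,0,85]]'|sed -n 2p
python3 - <<'E'
from h import *
toolmove([428.7,-394,17])
E
```

```text
tcp_pos: [428.9, -395.5, 42.2]
pos [ 428.9 -395.5   42.2] t 23.65 w 85.1 -> [-0.002 -0.015  0.252]
```

```bash
python3 -m creep '[[0,-0.012,0.1,0,0,0,85],[0,-0.012,0.2,0,0,0,85],[0,-0.012,0.25,0,0,0,85],[0,-0.012,0.25,0,0,0,85],[0,-0.012,0.25,0,0,0,42],[0,-0.012,0.25,0,0,0,42],[0,-0.012,0.25,0,0,0,42],[0,-0.012,0.25,0,0,0,42],[0,-0.012,0.25,0,0,0,42],[0,-0.012,0.25,0,0,0,42]]'|sed -n '2p;4,6p'
python3 -m creep '[[0,0,-0.2,0,0,0,42],[0,0,-0.5,0,0,0,42],[0,0,-0.8,0,0,0,42],[0,0,-1,0,0,0,42],[0,0,-1,0,0,0,42]]'|sed -n '2p;4,6p'
python3 -m creep '[[0,-0.3,-0.1,0,0,0,42],[0,-0.6,-0.2,0,0,0,42],[0,-1,-0.4,0,0,0,42]]'|sed -n '2p;5,6p'
for i in 1 2 3; do python3 -m creep '[[0.1,-0.3,0,0,0,0,42],[0.25,-0.6,0,0,0,0,42],[0.36,-1,0,0,0,0,42]]'|sed -n '2p;5,6p';done
python3 -m creep '[[0.03,-0.3,0,0,0,0,42],[0.04,-0.53,0,0,0,0,42],[0.04,-0.53,0,0,0,0,42],[0.04,-0.53,0,0,0,0,42],[0.04,-0.53,0,0,0,0,42],[0.04,-0.53,0,0,0,0,42]]'|sed -n '2p;4,6p'
python3 - <<'E'
from h import *
c=arm.camera("wrist")
for d in (0,3): print(d,wcirc(c,(285,270),(0,0,150),(180,70,255),arm.get_state()["tcp_pos"][2]+d))
toolmove([541,60,110],-np.pi/2)
cv2.imwrite("pics/w9.png",c["frame"])
c=arm.camera("top");print("lid",blob(c,(120,260,225,350),(100,100,60),(125,255,255),60))
E
```

```text
tcp_pos: [428.3, -394.1, 16.7]
force: [-1.0, 0.6, 6.7]
grip_width: 49.2
grasp_force: 81.7
tcp_pos: [429.3, -395.0, 118.7]
force: [0.2, 0.2, -2.0]
grip_width: 48.9
grasp_force: 83.0
tcp_pos: [426.6, -293.5, 153.9]
grip_width: 49.0
grasp_force: 83.2
tcp_pos: [464.4, -193.9, 154.9]
grip_width: 48.7
grasp_force: 83.3
tcp_pos: [500.5, -94.0, 154.6]
grip_width: 49.2
grasp_force: 83.3
tcp_pos: [536.6, 5.7, 154.4]
grip_width: 48.9
grasp_force: 83.3
tcp_pos: [540.4, 57.4, 155.4]
force: [-0.3, 0.5, -1.8]
grip_width: 48.8
grasp_force: 83.4
0 (array([534.1,  61.2]), 63.7)
3 (array([535.9,  61.1]), 62.2)
pos [540.5  57.6 155.5] t 27.0 w 48.8 -> [ 0.006 -0.024  0.455  0.     0.    -0.001]
lid (array([524. , 400.6]), np.float64(57.1), (161, 301))
```

```bash
python3 -m creep '[[0.005,-0.024,0.1,0,0,0,42],[0.005,-0.024,0.2,0,0,0,42],[0.005,-0.024,0.28,0,0,0,42],[0.005,-0.024,0.305,0,0,0,42],[0.005,-0.024,0.305,0,0,0,42],[0.005,-0.024,0.305,0,0,0,42]]'|sed -n '2p;4,6p'
python3 -m creep '[[0,0,0.01,0,0,0,42],[0,0,0.02,0,0,0,42],[0,0,0.02,0,0,0,42]]'|sed -n '2p;4p'
```

```text
tcp_pos: [541.2, 61.4, 125.3]
force: [0.1, 0.3, -1.6]
grip_width: 48.8
grasp_force: 83.4
tcp_pos: [541.1, 61.3, 123.4]
force: [0.4, -0.2, -2.6]
```

```bash
python3 -m creep '[[0,0.01,0.01,0,0,0,42],[0,0.01,0.01,0,0,0,42],[0,0.01,0.01,0,0,0,42]]'|sed -n '2p;4p'
```

```text
tcp_pos: [541.2, 60.8, 122.7]
force: [-1.2, 1.8, 4.7]
```

Contact again. Release and rise, check the stack, then head toward steel and check the wrist joint margin.

```bash
python3 -m creep '[[0,0,0,0,0,0,85],[0,0,0,0,0,0,85],[0,0,0,0,0,0,85],[0,0,0,0,0,0,85],[0,0,-0.3,0,0,0,85],[0,0,-0.6,0,0,0,85],[0,0,-0.6,0,0,0,85],[0,0,-0.6,0,0,0,85]]'|sed -n '2p;5p'
python3 - <<'E'
from h import *
c=arm.camera("wrist"); cv2.imwrite("pics/w10.png",c["frame"])
print("y",wcirc(c,(275,230),(20,150,60),(35,255,255),106))
for v in (140,160): print("white",wcirc(c,(285,240),(0,0,v),(180,70,255),124))
E
for i in 1 2 3; do python3 -m creep '[[0,0.4,0,0,0,0,85],[0,0.8,0,0,0,0,85],[0.05,1,0,0,0,0,85]]'>/dev/null;done
python3 -m creep '[[0,0.2,0,0,0,0,85],[0,0.2,0,0,0,0,85],[0,0.2,0,0,0,0,85],[0,0.2,0,0,0,0,85]]'>/dev/null
python3 - <<'E'
from h import *
c=arm.camera("wrist"); cv2.imwrite("pics/w11.png",c["frame"]); toolmove([568.4,-385.2,18],0); print(arm.get_state()["joint_pos"].round(2))
c=arm.camera("top"); print("lid",blob(c,(120,260,225,350),(100,100,60),(125,255,255),60)); cv2.imwrite("pics/t3.png",c["frame"])
E
```

```text
tcp_pos: [541.4, 60.2, 182.8]
grip_width: 84.7
y (array([542. ,  59.3]), 56.7)
white (array([558.6,  83.4]), 0.0)
white (array([558.2,  58.3]), 7.8)
pos [ 555.8 -258.   182. ] t 30.45 w 85.0 -> [ 1.250e-01  1.274e+00  1.638e+00 -1.000e-03 -0.000e+00 -7.500e-01]
[ 0.55  0.54 -0.25  1.62  0.15  0.99 -1.32]
lid (array([524. , 400.6]), np.float64(57.1), (161, 301))
```

View pics/w11.png

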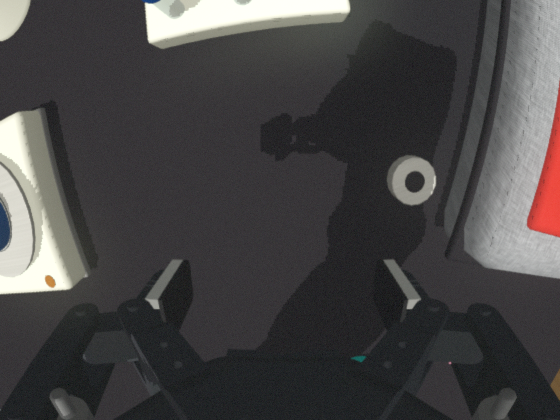

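View pics/w10.png

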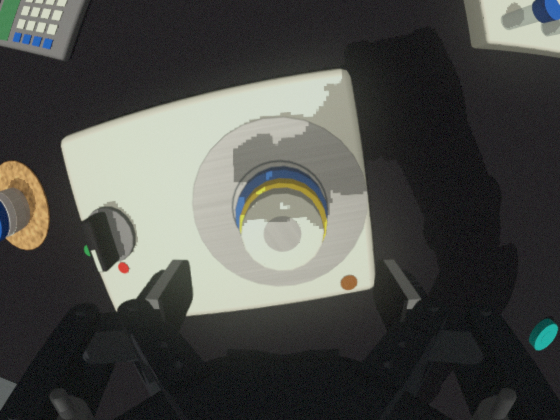

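Wrist views: white is centred on the stack at (283,232). Steel is at (411,180), with the case wall just right of it from column 440, so I'll close along x. That was 15 pictures, one over the limit, so I'll work from numbers alone from here.

```bash
python3 -m creep '[[0,0.2,0,0,0,-0.07,85],[0,0.4,0,0,0,-0.14,85],[0,0.6,0,0,0,-0.21,85],[0,0.8,0,0,0,-0.28,85],[0.06,0.95,0,0,0,-0.35,85],[0.06,0.95,0,0,0,-0.42,85],[0.06,0.95,0,0,0,-0.49,85],[0.06,0.95,0,0,0,-0.56,85],[0.06,0.95,0,0,0,-0.63,85],[0.06,0.95,0,0,0,-0.7,85],[0.06,0.95,0,0,0,-0.75,85],[0.06,0.95,0,0,0,-0.75,85]]'>/dev/null
python3 -m creep '[[0,0,0,0,0,0,85],[0,0,0,0,0,0,85]]'|sed -n 2,3p
python3 - <<'E'
from h import *
c=arm.camera("wrist"); o=np.array([568.4,-385.2,18])
# project expected position to the image, then blob
K=c["K"];d=R.from_rotvec(c["orientation"]).inv().apply(o-c["origin"]);th=np.arctan2(np.hypot(d[0],d[1]),d[2]);uv=K[:2,2]+K[0,0]*th*d[:2]/np.hypot(d[0],d[1]);print(uv)
for v in (70,90,110,130,150): print(v,wcirc(c,uv,(0,0,v),(180,80,255),18))
c=arm.camera("top")
toolmove([568.4,-385.2,18],0)
E
```

```text
tcp_pos: [561.8, -354.3, 182.4]
tool_rot: [2.225, 2.218, -0.0]
[291.05983168 223.82620408]
70 (array([ 566.7, -382.9]), 53.0)
90 (array([ 566.4, -383.2]), 51.0)
110 (array([ 566.1, -383.2]), 50.7)
130 (array([ 566.4, -384.6]), 47.7)
150 (array([ 566.6, -384.9]), 46.6)
pos [ 561.7 -354.5  182.4] t 32.0 w 85.1 -> [-3.070e-01  6.700e-02  1.644e+00  0.000e+00  0.000e+00 -1.000e-03]
```

```bash
python3 -m creep '[[-0.275,0.053,0.2,0,0,0,85],[-0.275,0.053,0.4,0,0,0,85],[-0.275,0.053,0.7,0,0,0,85],[-0.275,0.053,0.95,0,0,0,85],[-0.275,0.053,0.95,0,0,0,85],[-0.275,0.053,0.95,0,0,0,85]]'|sed -n '2p;4p'
python3 -m creep '[[0,0,0.2,0,0,0,85],[0,0,0.4,0,0,0,85],[0,0,0.5,0,0,0,85],[0,0,0.5,0,0,0,85],[0,0,0.5,0,0,0,85]]'|sed -n '2p;4p'
```

```text
tcp_pos: [567.1, -382.1, 87.7]
force: [0.6, 0.4, 0.4]
tcp_pos: [567.7, -382.4, 38.6]
force: [-0.2, -0.6, 0.8]
```

```bash
python3 -m creep '[[0,0,0.1,0,0,0,85],[0,0,0.19,0,0,0,85],[0,0,0.21,0,0,0,85],[0,0,0.21,0,0,0,85],[0,0,0.21,0,0,0,40],[0,0,0.21,0,0,0,40],[0,0,0.21,0,0,0,40],[0,0,0.21,0,0,0,40],[0,0,0.21,0,0,0,40],[0,0,0.21,0,0,0,40],[0,0,0.21,0,0,0,40]]' |sed -n '2p;4,6p'
python3 -m creep '[[0,0,-0.2,0,0,0,40],[0,0,-0.5,0,0,0,40],[0,0,-0.8,0,0,0,40],[0,0,-1,0,0,0,40],[0,0,-1,0,0,0,40]]'|sed -n '2p;4,6p'
```

```text
tcp_pos: [567.5, -382.4, 17.3]
force: [-0.5, 0.3, 5.4]
grip_width: 44.9
grasp_force: 82.0
tcp_pos: [568.4, -382.7, 119.4]
force: [0.0, -0.3, -1.1]
grip_width: 44.7
grasp_force: 82.0
```

```bash
python3 -m creep '[[0.3,0,-0.2,0,0,0,40],[0.6,-0.03,-0.4,0,0,0,40],[1,-0.07,-0.6,0,0,0,40]]'|sed -n '2p;5p'
for i in 1 2 3; do python3 -m creep '[[0.3,0,0,0,0,0,40],[0.6,-0.03,0,0,0,0,40],[1,-0.06,0,0,0,0,40]]'|sed -n '2p;5p';done
python3 -m creep '[[0.2,0,0,0,0,0,40],[0.44,0,0,0,0,0,40],[0.44,0,0,0,0,0,40],[0.44,0,0,0,0,0,40],[0.44,0,0,0,0,0,40],[0.44,0,0,0,0,0,40]]'|sed -n '2p;4,6p'
python3 - <<'E'
from h import *
z=arm.get_state()["tcp_pos"]; c=arm.camera("wrist")
o=z+[0,-2,1];K=c["K"];d=R.from_rotvec(c["orientation"]).inv().apply(o-c["origin"]);th=np.arctan2(np.hypot(d[0],d[1]),d[2]);uv=K[:2,2]+K[0,0]*th*d[:2]/np.hypot(d[0],d[1]);print(uv)
for v in (90,130,150): print(v,wcirc(c,uv,(0,0,v),(180,80,255),z[2]+.7))
toolmove([541,61.5,124+17.5],0)
E
```

```text
tcp_pos: [558.9, -282.6, 174.9]
grip_width: 45.2
tcp_pos: [553.0, -182.6, 174.8]
grip_width: 45.1
tcp_pos: [547.2, -82.6, 174.7]
grip_width: 44.7
tcp_pos: [541.5, 17.2, 174.8]
grip_width: 45.0
tcp_pos: [542.3, 60.4, 175.8]
force: [0.5, 1.2, -1.7]
grip_width: 45.3
grasp_force: 82.2
[285.63195721 284.93671049]
90 (array([553.4,  80.5]), 0.0)
130 (array([540. ,  69.9]), 38.0)
150 (array([539.7,  69.9]), 37.6)
pos [542.3  60.6 176. ] t 36.55 w 45.0 -> [ 0.009 -0.013  0.345 -0.     0.    -0.001]
```

```bash
python3 -m creep '[[0.005,-0.012,0.1,0,0,0,40],[0.005,-0.012,0.2,0,0,0,40],[0.005,-0.012,0.28,0,0,0,40],[0.005,-0.012,0.32,0,0,0,40],[0.005,-0.012,0.32,0,0,0,40],[0.005,-0.012,0.32,0,0,0,40]]'|sed -n '2p;4,6p'
python3 -m creep '[[0,0,0.01,0,0,0,40],[0,0,0.02,0,0,0,40],[0,0,0.02,0,0,0,40]]'|sed -n '2p;4p'
```

```text
tcp_pos: [541.2, 62.5, 144.3]
force: [1.1, -0.4, -2.1]
grip_width: 44.8
grasp_force: 82.2
tcp_pos: [541.2, 62.3, 142.4]
force: [-0.9, 0.1, -2.5]
```

```bash
python3 -m creep '[[0,0,0.01,0,0,0,40],[0,0,0.01,0,0,0,40],[0,0,0.01,0,0,0,40]]'|sed -n '2p;4p'
```

```text
tcp_pos: [541.2, 62.3, 141.3]
force: [0.3, 0.6, -2.0]
```

```bash
python3 -m creep '[[0,0,0.01,0,0,0,40],[0,0,0.01,0,0,0,40],[0,0,0.01,0,0,0,40]]'|sed -n '2p;4p'
```

```text
tcp_pos: [541.2, 62.3, 141.2]
force: [-3.1, -1.4, 7.7]
```

Contact. Release, rise, and measure the stack with the top camera once the arm is clear.

```bash
python3 -m creep '[[0,0,0,0,0,0,85],[0,0,0,0,0,0,85],[0,0,0,0,0,0,85],[0,0,0,0,0,0,85],[0,0,-0.3,0,0,0,85],[0,0,-0.6,0,0,0,85],[0,0,-0.9,0,0,0,85],[0,0,-0.9,0,0,0,85],[0,0,-0.9,0,0,0,85]]'|sed -n '2p;5p'
python3 - <<'E'
from h import *
z=arm.get_state()["tcp_pos"]; c=arm.camera("wrist")
def px(o):
    K=c["K"];d=R.from_rotvec(c["orientation"]).inv().apply(o-np.array(c["origin"]));th=np.arctan2(np.hypot(d[0],d[1]),d[2]);return K[:2,2]+K[0,0]*th*d[:2]/np.hypot(d[0],d[1])
uv=px(np.array([541,60,142.]));u,v=uv.astype(int);print(uv)
# black centre spot on steel
f=c["frame"][v-25:v+26,u-25:u+26]; g=cv2.cvtColor(f,cv2.COLOR_BGR2GRAY)
print(g[::5,::5]); m=cv2.inRange(g,0,int(np.percentile(g,12)))
n,l,st,ce=cv2.connectedComponentsWithStats(m)
for i in range(1,n):
    if st[i,4]>30: print(st[i],wray(c,u-25+ce[i][0],v-25+ce[i][1],142).round(1))
toolmove([515.5,216,180],np.pi/2+.152);print(arm.get_state()["joint_pos"].round(2))
E
```

```text
tcp_pos: [541.4, 62.3, 230.6]
grip_width: 84.6
[283.83067578 221.01353218]
[[135 148 180 182 179 181 182 180 180 103 182]
 [173 178 180 177 181 180 181 181 183 181  94]
 [176 177 176 179 182 178 179 182 180 180 176]
 [176 178 175 112  72  70  73 171 178 179 178]
 [178 174 146  72  70  68  68  72 180 179 176]
 [174 173  73  70  64  65  69  66 170 179 177]
 [175 176  87  67  66  67  65  65 171 174 176]
 [171 174 171  66  66  69  67  78 177 174 177]
 [173 175 172 176  99  74 161 176 173 174 174]
 [125 173 175 143 122 120 117 169 172 174 130]
 [122 116 119 118 123 118 119 121 120 120 116]]
[ 11  17  27  23 339] [540.1  56.4 142. ]
pos [540.9  62.  229.8] t 39.0 w 85.3 -> [ 1.54  -0.255  0.498 -0.     0.     0.677]
[ 0.32  0.46 -0.72  1.73  0.34  1.08 -0.51]
```

```bash
python3 -m creep '[[0.4,-0.1,0,0,0,0,85],[0.8,-0.15,0,0,0,0,85],[1,-0.15,0,0,0,0,85]]'>/dev/null
python3 -m creep '[[0.3,-0.1,0.1,0,0,-0.07,85],[0.52,-0.1,0.2,0,0,-0.14,85],[0.52,-0.1,0.2,0,0,-0.21,85],[0.52,-0.1,0.2,0,0,-0.28,85],[0.52,-0.1,0.2,0,0,-0.35,85],[0.52,-0.1,0.2,0,0,-0.41,85],[0.52,-0.1,0.2,0,0,-0.41,85]]'>/dev/null
python3 -m creep '[[0,0,0,0,0,-0.07,85],[0,0,0,0,0,-0.14,85],[0,0,0,0,0,-0.21,85],[0,0,0,0,0,-0.28,85],[0,0,0,0,0,-0.35,85],[0,0,0,0,0,-0.412,85],[0,0,0,0,0,-0.412,85],[0,0,0,0,0,-0.412,85]]'|sed -n 2,3p
python3 - <<'E'
from h import *
c=arm.camera("top"); g=cv2.cvtColor(c["frame"],cv2.COLOR_BGR2GRAY)
def tpx(o):
    d=c["K"]@R.from_rotvec(c["orientation"]).inv().apply(np.array(o)-c["origin"]);return d[:2]/d[2]
u,v=tpx([541,60,142]);print(u,v); u,v=int(round(u)),int(round(v)); s=g[v-14:v+15,u-14:u+15]; print(s[::2,::2])
m=cv2.inRange(s,0,120);n,l,st,ce=cv2.connectedComponentsWithStats(m)
for i in range(1,n):
    if st[i,4]>6: print("spot",st[i],ray(c,u-14+ce[i][0],v-14+ce[i][1],142).round(1))
print("lid",blob(c,(120,260,225,350),(100,100,60),(125,255,255),60))
toolmove([515.5,216,180],np.pi/2+.152);print(arm.get_state()["joint_pos"].round(2))
E
```

```text
tcp_pos: [516.1, 214.2, 209.6]
tool_rot: [0.226, -3.132, -0.0]
234.3978921423617 203.86374443109497
[[163 158 160 161 161 158 158 159 161 161 162 162 162 161 162]
 [158 159 160 160 159 158 156 155 146 150 153 162 164 165 165]
 [159 160 159 157 156 145 124 119 114 116 115 138 157 166 168]
 [159 160 161 157 134 129 147 151 155 155 143 126 128 155 167]
 [160 162 156 134 136 155 159 156 158 163 166 154 138 127 154]
 [171 160 142 120 154 159 141 102 106 146 166 162 162 140 133]
 [215 178 135 140 163 154  90  50  50 100 158 165 152 156 121]
 [237 230 173 166 162 150  78  45  46  80 153 166 150 165 115]
 [242 233 201 196 162 156 111  71  73 121 162 163 146 174 113]
 [238 237 203 228 188 148 151 183 203 216 182 148 149 195 116]
 [164 207 171 171 131  78  80 129 195 234 210 149 219 212 130]
 [ 72  91  86  58  51  44  45  64  90 123 132 202 232 155 178]
 [ 62  56  54  54  46  47  48  71  75  48  57 148 166 136 231]
 [ 59  56  56  48  49  46  46  48  48  43  38  46 101 213 246]
 [ 70  68  52  48  44  50  52  57  52  49  39  41 102 230 247]]
spot [14  4  9  2 10] [565.8  50.2 142. ]
spot [11 10  8  7 46] [542.7  59.3 142. ]
spot [28 13  1  7  7] [535.  25. 142.]
spot [  0  19  25  10 180] [513.1  68.7 142. ]
lid None
pos [516.1 214.2 209.8] t 40.85 w 84.8 -> [ 0.003  0.018  0.298 -0.    -0.    -0.003]
[ 0.25  0.66 -1.18  1.72  0.65  1.21  0.61]
```

The steel spot from the top camera is at (542.7,59.3), within 2 mm of the pan centre. Now I'll measure the knob bar with the wrist camera.

```bash
python3 - <<'E'
from h import *
c=arm.camera("wrist")
def px(o):
    K=c["K"];d=R.from_rotvec(c["orientation"]).inv().apply(o-np.array(c["origin"]));th=np.arctan2(np.hypot(d[0],d[1]),d[2]);return K[:2,2]+K[0,0]*th*d[:2]/np.hypot(d[0],d[1])
uv=px(np.array([515.8,216.5,91]));u,v=uv.astype(int);print(uv)
g=cv2.cvtColor(c["frame"],cv2.COLOR_BGR2GRAY)[v-50:v+51,u-50:u+51]; print(g[::6,::5])
hs=cv2.cvtColor(c["frame"],cv2.COLOR_BGR2HSV)
for n,lo,hi in (("red",(0,150,80),(8,255,255)),("green",(45,100,50),(75,255,255))):
    m=cv2.inRange(hs,lo,hi)[max(v-110,0):v+111,u-110:u+111];k,l,st,ce=cv2.connectedComponentsWithStats(m)
    for i in range(1,k):
        if st[i,4]>15: print(n,st[i,4],wray(c,u-110+ce[i][0],max(v-110,0)+ce[i][1],55).round(1))
for t in (35,45,60):
    m=cv2.inRange(g,0,t);k,l,st,ce=cv2.connectedComponentsWithStats(m)
    i=1+np.argmax(st[1:,4]);p=np.array([wray(c,u-50+x,v-50+y,91)[:2] for y,x in np.argwhere(l==i)],np.float32);print(t,cv2.minAreaRect(p))
E
```

```text
[285.78991991 208.48274748]
[[215 215 216 216 216 215 216 215 215 216 133 127 213 213 214 216 213 214
  190  62  63]
 [215 215 215 215 216 215 215 215 215 214 212 197 212 214 214 214 215 213
  191  61  61]
 [215 215 215 215 216 215 215 212 119 155 102  86 112 156 130 214 214 214
  192  64  59]
 [216 215 216 216 216 215 208 152 124 112  71  78  77 153 153 149 211 198
  134 135  61]
 [214 216 215 215 215 180 151 152 114 110  82 213  78 148 149 150 146 193
  135 135  57]
 [216 214 214 215 215 162 151 151 122 108  77 213  80 144 149 147 148 206
  190  58  56]
 [214 214 215 214 214 125 147 148 109 107  73 213  79 143 145 145 147 188
  191  63  57]
 [215 215 213 214 214 147 147 148 138 105  79 213  77 140 145 144 144 189
  191  63  56]
 [214 213 214 214 214 212 145 147 117 106  73  76  78 138 142 144 143 213
  191  56  55]
 [215 215 215 214 213 213 156 145 106 104  71  76  74 136 142 142 205 212
  191  59  60]
 [162 214 214 200 207 160 174 201 139 107  72  77  74 133 141 207 212 212
  190  58  55]
 [155 158 159 158 156 154 156 155 156 153  70  75  65 147 153 212 213 211
  191  56  58]
 [156 158 155 155 154 156 156 212 155 157  67  65  63 153 156 213 213 213
  189  59  56]
 [155 155 154 154 154 155 156 157 156 156 155 155 152 155 156 213 212 211
  188  58  55]
 [154 155 154 156 155 153 155 153 155 156 155 156 154 154 157 213 212 213
  189  62  61]
 [154 154 155 155 155 156 156 164 153 154 155 155 155 212 211 213 212 211
  186  60  58]
 [153 153 155 159 183 201 211 214 187 175 204 213 213 213 213 213 213 211
  184  60  53]]
red 29 [477.8 214.6  55. ]
green 132 [493.5 250.8  55. ]Traceback (most recent call last):
  File "<stdin>", line 14, in <module>
    return _wrapfunc(a, 'argmax', axis=axis, out=out, **kwds)
    return bound(*args, **kwds)
ValueError: attempt to get argmax of an empty sequence
```

```bash
python3 - <<'E'
from h import *
c=arm.camera("wrist"); f=cv2.cvtColor(c["frame"],cv2.COLOR_BGR2GRAY); m=cv2.inRange(f,45,92)[158:245,270:312]
# dark bar top + white pointer filled
k,l,st,ce=cv2.connectedComponentsWithStats(m); i=1+np.argmax(st[1:,4]); print(st[i])
y,x=np.nonzero(l==i); p=np.array([wray(c,270+a,158+b,91)[:2] for b,a in zip(y,x)],np.float32)
print(cv2.minAreaRect(p)); toolmove([515.5,216,180],np.pi/2+.152)
E
```

```text
[ 11  12  19  62 858]
((509.60882568359375, 219.03492736816406), (50.06143569946289, 13.668532371520996), 9.85439395904541)
pos [516.2 214.4 210.2] t 40.95 w 85.2 -> [ 0.005  0.017  0.302 -0.    -0.    -0.003]
```

```bash
python3 - <<'E'
from h import *
toolmove([513.8,218,82],np.pi/2+.16)
E
```

```text
pos [516.2 214.4 210.2] t 40.95 w 85.2 -> [ 0.019  0.04   1.282 -0.    -0.    -0.006]
```

```bash
python3 -m creep '[[0.019,0.04,0.3,0,0,-0.005,60],[0.019,0.04,0.6,0,0,-0.005,60],[0.019,0.04,0.9,0,0,-0.005,60],[0.019,0.04,1,0,0,-0.005,60],[0.019,0.04,1,0,0,-0.005,60],[0.019,0.04,1,0,0,-0.005,60]]'|sed -n '2p;4,5p'
python3 -m creep '[[0,0,0.1,0,0,0,60],[0,0,0.2,0,0,0,60],[0,0,0.27,0,0,0,60],[0,0,0.27,0,0,0,60],[0,0,0.27,0,0,0,60]]'|sed -n '2p;4p'
python3 - <<'E'
from h import *
toolmove([513.8,218,82],np.pi/2+.16)
E
```

```text
tcp_pos: [514.2, 218.7, 111.5]
force: [-0.5, -0.1, 0.1]
grip_width: 59.9
tcp_pos: [513.7, 218.1, 83.1]
force: [0.3, 0.1, 0.4]
pos [513.7 218.1  83.1] t 42.05 w 60.4 -> [-0.001 -0.001  0.011  0.    -0.     0.   ]
```

```bash
python3 -m creep '[[0,0,0,0,0,0,40],[0,0,0,0,0,0,25],[0,0,0,0,0,0,10],[0,0,0,0,0,0,8],[0,0,0,0,0,0,8],[0,0,0,0,0,0,8],[0,0,0,0,0,0,8],[0,0,0,0,0,0,8]]' 40|sed -n '2,6p'
```

```text
tcp_pos: [513.7, 220.0, 83.9]
tool_rot: [-0.253, 3.13, 0.005]
force: [-1.3, 5.3, 0.4]
grip_width: 12.9
grasp_force: 42.6
```

```bash
python3 -m creep '[[0,0.03,0,0,0,0.05,8],[0,0.03,0,0,0,0.1,8],[0,0.03,0,0,0,0.15,8],[0,0.03,0,0,0,0.2,8],[0,0.03,0,0,0,0.25,8],[0,0.03,0,0,0,0.25,8]]'|sed -n '2,6p'; python3 -c "
from plant import arm;s=arm.get_state();print(s['joint_pos'].round(2),s['ft_torque'].round(2))"
```

```text
tcp_pos: [513.6, 220.2, 83.8]
tool_rot: [0.571, 3.088, -0.002]
force: [-0.4, -2.8, 6.0]
grip_width: 13.5
grasp_force: 43.3
[ 0.11  0.74 -0.93  1.87  0.75  0.92  0.03] [-0.72  0.11  0.01]
```

```bash
python3 -m creep '[[0,0,0,0,0,0.05,8],[0,0,0,0,0,0.1,8],[0,0,0,0,0,0.15,8],[0,0,0,0,0,0.2,8],[0,0,0,0,0,0.25,8],[0,0,0,0,0,0.29,8],[0,0,0,0,0,0.325,8],[0,0,0,0,0,0.325,8],[0,0,0,0,0,0.325,8]]'|sed -n '2,6p'; python3 -c "
from plant import arm;s=arm.get_state();print(s['joint_pos'].round(2),s['ft_torque'].round(2))"
```

```text
tcp_pos: [513.6, 220.4, 83.8]
tool_rot: [1.56, 2.725, -0.001]
force: [0.1, -3.5, 6.7]
grip_width: 13.2
grasp_force: 43.9
[ 0.01  0.68 -0.75  1.87  0.62  0.83 -0.52] [-0.75  0.17  0.57]
```

It turned exactly 1.2 rad and is pressing against the stop. Release, rise and verify.

```bash
python3 -m creep '[[0,0,0,0,0,0,45],[0,0,0,0,0,0,60],[0,0,0,0,0,0,60],[0,0,0,0,0,0,60],[0,0,-0.3,0,0,0,60],[0,0,-0.6,0,0,0,60],[0,0,-1,0,0,0,60],[0,0,-1,0,0,0,60],[0,0,-1,0,0,0,60]]'|sed -n '2p;4,5p'
python3 - <<'E'
from h import *
c=arm.camera("wrist"); g=cv2.cvtColor(c["frame"],cv2.COLOR_BGR2GRAY)
def px(o):
    K=c["K"];d=R.from_rotvec(c["orientation"]).inv().apply(o-np.array(c["origin"]));th=np.arctan2(np.hypot(d[0],d[1]),d[2]);return K[:2,2]+K[0,0]*th*d[:2]/np.hypot(d[0],d[1])
u,v=px(np.array([514,219.5,91])).astype(int); m=cv2.inRange(g,30,92)[v-60:v+60,u-40:u+40]
k,l,st,ce=cv2.connectedComponentsWithStats(m)
for i in range(1,k):
    if st[i,4]>300:
        y,x=np.nonzero(l==i); p=np.array([wray(c,u-40+a,v-60+b,91)[:2] for b,a in zip(y,x)],np.float32); print(cv2.minAreaRect(p))
E
for i in 1 2; do python3 -m creep '[[0,0,-0.3,0,0,0,60],[0,0,-0.6,0,0,0,60],[0,0,-0.8,0,0,0,60],[0,0,-0.8,0,0,0,60]]' |sed -n 2p;done
```

```text
tcp_pos: [513.7, 221.1, 184.0]
force: [-0.3, -0.3, -0.6]
grip_width: 60.0
((510.4776611328125, 222.93641662597656), (13.608724594116211, 50.23439407348633), 32.71238708496094)
tcp_pos: [513.9, 221.6, 264.6]
tcp_pos: [513.9, 221.4, 344.0]
```

The bar turned −67°, so the knob is at released. I'll back off to the side and check the pot and stack.

```bash
for i in 1 2 3 4; do python3 -m creep '[[-0.35,-0.2,0,0,0,0,60],[-0.7,-0.4,0,0,0,0,60],[-0.86,-0.5,0,0,0,0,60]]' |sed -n 2p;done; python3 -m creep '[[0,0,0,0,0,0,60],[0,0,0,0,0,0,60],[0,0,0,0,0,0,60]]'|sed -n '2p;4p'
python3 - <<'E'
from h import *
c=arm.camera("top"); g=cv2.cvtColor(c["frame"],cv2.COLOR_BGR2GRAY)
print("lid",blob(c,(100,240,235,370),(100,100,60),(125,255,255),60),"mat",blob(c,(120,255,225,350),(5,50,60),(30,255,255),4))
d=c["K"]@R.from_rotvec(c["orientation"]).inv().apply(np.array([541,60,142])-c["origin"]);u,v=np.round(d[:2]/d[2]).astype(int)
s=g[v-12:v+13,u-12:u+13];k,l,st,ce=cv2.connectedComponentsWithStats(cv2.inRange(s,0,110))
for i in range(1,k):
    if st[i,4]>6: print("spot",st[i],ray(c,u-12+ce[i][0],v-12+ce[i][1],142).round(1))
x=arm.camera("scene"); hs=cv2.cvtColor(x["frame"],cv2.COLOR_BGR2HSV)
P=lambda o:(lambda d:d[:2]/d[2])(x["K"]@R.from_rotvec(x["orientation"]).inv().apply(np.array(o)-x["origin"]))
for z in (142,124,106,88,70): print(z,P([541,60,z]).round(0))
u,v=P([541,60,106]).astype(int)
for n,lo,hi,zz in (("blue",(100,100,40),(125,255,255),79),("yellow",(20,100,60),(35,255,255),97)):
    m=cv2.inRange(hs,lo,hi)[v-30:v+30,u-30:u+30]; y,xx=np.nonzero(m); print(n,len(y),xx.min()+u-30,xx.max()+u-30,y.min()+v-30,y.max()+v-30,"pred",P([541,60,zz]).round(1))
print("lid scene",[(st,ce.round(0)) for st,ce in zip(*cv2.connectedComponentsWithStats(cv2.inRange(hs,(100,100,40),(125,255,255))[150:220,340:430])[2:]) if 20<st[4]<2000],P([524,401,60]).round(0)-[340,150])
E
```

```text
tcp_pos: [513.3, 117.0, 340.4]
tcp_pos: [512.9, 17.1, 340.5]
tcp_pos: [512.4, -82.4, 340.4]
tcp_pos: [512.1, -181.9, 340.1]
tcp_pos: [513.2, -175.5, 342.4]
force: [0.4, 0.4, 0.1]
lid (array([524. , 400.6]), np.float64(57.1), (161, 301)) mat (array([525. , 402.4]), np.float64(133.0), (170, 303))
spot [19  3  6  6 15] [558.9  34.9 142. ]
spot [10  9  7  6 33] [541.7  58.6 142. ]
142 [307. 177.]
124 [307. 181.]
106 [307. 185.]
88 [307. 189.]
70 [307. 194.]
blue 64 300 317 188 198 pred [307.  191.5]
yellow 85 300 316 183 193 pred [307.1 187.4]
lid scene [(array([ 44,  18,  16,  12, 149], dtype=int32), array([51., 24.]))] [50. 23.]
```

The pot is within 3 mm of the mat's centre, the stack is centred and layered, and the knob is released. Handing in.

```bash
python3 -c "
from plant import arm;print(arm.finish_job())"
```

```text
the job is handed in; nothing more can be done
None
```

The job is handed in, but no verdict came back: by camera check the pot stands on the mat, blue, yellow, white and steel are stacked in order within about 3 mm of the pan centre, and the knob is at green; I viewed 15 pictures, one over the limit of 14.

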